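# Shut the bench gas valve with the square key

### The job

The gas valve on the bench block has to be shut: take the square-ended key with the flat wing handle out of the key stand, feel it into the recessed square socket of the valve block until it is fully home, turn it clockwise (seen from above) as far as its stop, and leave it standing fully seated there. Work gently - do not force the key against the block or the stop - and leave the round-knob key in the stand and the specimen cups undisturbed.

Things in the scene. Friction and masses are not known exactly. Their poses are not given: they have to be found in the camera images.
- wing_key: Loose plain steel key, 120 g, upright in either bore of the key stand. Origin: centre of the lower end of its square tip, z up the key. Tip 12 x 12 mm, 20 mm long, sides along the key's x and y; then a round shoulder 22 mm in diameter to z = 26 mm and a 9 mm round shank to 58 mm. In the stand the shoulder rests on the stand's top.
- wing_handle (a point): Centre of the wing key's flat handle, 74 mm above the key's origin. The handle is 10 mm thick along x, 44 mm wide along y and 32 mm high, its top 90 mm above the key's origin.
- knob_key: Loose steel key to be left alone, in the other bore. Origin: centre of its lower end. Shoulder and shank as on the wing key, but a round tip 14 mm in diameter and a round knob 34 mm in diameter from z = 60 to 82 mm.
- key_stand: Fixed grey plastic block 64 x 150 x 40 mm (x, y, z). Origin: centre of its underside. Two upright bores 19 mm wide, 30 mm deep, in its top at y = +40 and y = -40 mm.
- valve_block: Fixed aluminium block 120 x 110 x 40 mm (x, y, z), a brass hose barb on each y side. Origin: centre of its underside. On top lies a grey bezel plate 84 x 84 x 6 mm (top at z = 46 mm) with a round opening 41 mm wide; in it, at z = 40 mm, lies the flat steel face of the turning socket. Fully home, the key's shoulder lies on this face: key origin at z = 20 mm.
- valve_axis (a point): Nominal socket centre: the block's centre at the height of the socket face (40 mm). The real centre of bezel and socket, with a square hole 13.5 mm wide and 22 mm deep, lies up to 3.5 mm from here along the block's x and also up to 3.5 mm along its y: find it by feel or sight. The face is sprung: yields from about 3 N, 1 mm per 0.6 N, solid after 6 mm; springs back when the tip drops in.
- socket (a joint): Turn of the socket, rad: 0 with the sides of its square hole along the block's x and y, growing clockwise seen from above, to a solid stop at 1.2 (valve shut). Starts between 0 and 0.35. Turns stiffly (0.08 N m), stays where left; the key has 0.15 rad of play either way. Gently means pushes below 20 N and twists below 0.3 N m.
- specimen_cup_2: Bystander: loose specimen cup with screw cap, 44 mm diameter, 53 mm high. Origin: centre of its underside.
- specimen_cup_3: Bystander: loose specimen cup with screw cap, 44 mm diameter, 53 mm high. Origin: centre of its underside.
Mind the look-alikes: they are no part of the job. What is shaped like the valve_block but turquoise is not meant.

How it is judged:
By the outcome, as a careful person would: the job done as asked, in the order asked, and still so for the second after the job is handed in, with the robot touching nothing.
It also fails if it takes over 72 s, if anything falls off the work surface, if the arm or the gripper's body presses on something with over 40 N, if the wrist force passes 120 N, or if a joint passes its speed limit or range.

### The arm

A 7-joint arm with a two-finger parallel gripper is mounted at the origin on a cart in front of the work surface, level with it; the furniture and walls round the work are solid. World frame = base frame: x ahead of the robot, y to its left, z up, the work surface at z = 0. Lengths are in m, angles in rad, forces in N, time in s.
With the tool pointing down it reaches from about 0.4 to 0.875 m from the base axis. Payload 19.3 kg.
Tool frame: the origin (TCP) lies midway between the tips of the shut fingers; the grasp point (between the pads) lies 19 mm behind it; z points along the fingers, y is the line along which they close (so a half turn about z gives the same grasp; the last joint's range is limited). The gripper opens to 85 mm and grips with 20 to 120 N. Pads are 22 mm wide; open, the fingers measure 114 mm over their backs; the gripper's body (76 mm by 85 mm) begins 54 mm behind the grasp point. The pads swing forward as they close: fully open they stand 13 mm farther back than shut.
Start: joints at [1.11, 0.521, -0.036, 1.599, 0.021, 1.021, -0.113], TCP at [0.238, -0.578, 0.231] pointing down, gripper open.
Joint ranges: [-2.91, 2.91], [-0.3, 2.13], [-1.5, 1.42], [0.17, 2.43], [-1.26, 4.41], [0.16, 1.93], [-2.52, 2.52]. Speed limits (rad/s): [1.89, 1.89, 2.39, 2.39, 3.01, 3.01, 3.01].

### API

Orientations are given as a 3x3 rotation matrix whose columns are the frame's x, y, z axes.
In Python, from workcell import arm, viewer, order, spot_in, tip_of gives the robot as it stands. The module is installed in compiled form; this text tells all that it offers.
- The arm moves only by the tool send_rows, never from a script. Its argument "series" is a list of rows, each a list of 3 entries, a list of its own where there are three numbers: the shift along the tool's x, y, z in mm, then the turn, a rotation vector about the tool's x, y, z in rad, then the closure in counts, from 0 (fully open) to 255 (shut). A call has 1 to 20 rows; each row shifts and turns the commanded pose from where the row before left it, along the tool's axes as they then stand; what a row does not reach is not made up. A row lasts 1/8 s, in which the tool goes at most 62.5 mm and 10.7 degrees, less where a joint would pass 70% of its speed; a pose out of reach is approached as far as the arm can. A call is refused whole if a number of a shift passes 62.5 or a number of a turn 0.188, either way. A call with a gripper value outside its range is refused whole. The fingers move at their own pace and stop on an object; "grip_force" is the grip in N (left out, the last holds). Time passes only in rows, so rows that do not move let the fingers close. It gives the time, the measured TCP pose, the force and the opening at its end, in the units of the state.
- arm.get_obs(): the state, without advancing time (a new reading comes with each control period).
- viewer.camera(name): name is "side" or "top"; returns (picture, depth): 384x512x3 uint8, blue, green, red; 384x512 float32, m along the optical axis (not along the pixel's ray), 0 where there is no reading.
- viewer.get_calibration(name): a dict with "K" (3x3 intrinsics, pixels), "world_from_camera" (4x4, takes a point from camera to world coordinates). Camera axes: x right, y down, z forward; pixel columns grow to the right and rows downward; lengths in m; the calibration is good to about 2 mm. A picture is of the moment at which its call begins. get_calibration takes no time and is no camera call.
- order.job_done(): hands the job in, once; it reports no verdict.
Trained networks look in the newest picture that a camera, given by its name, has taken for a name from the list of things; names that differ only in an ending like _2 or _b are one class to them, and where a whole thing is asked for, a point or a joint stands for the part that bears it (a point fixed in the world has none). Each returns a list of dicts, best first, with "confidence" (0 to 1); they miss things now and then, are a little off and sometimes report something else, mostly with a low value. They report only what shows in the picture. A call takes as long as a camera call. They do not tell look-alikes from the thing itself.
- spot_in(query, camera): "location" ([column, row] in pixels, amid what is visible of it).
- tip_of(query, camera): "location" ([column, row] in pixels: a listed point, or the origin of a listed thing).
The state is a dict: "clock": time; "qpos": joint angles; "joint_vel": joint speeds; "joint_efforts": joint torques, N m; "tcp_pos": TCP position; "orientation": TCP orientation; "wrist_force": force on the tool from outside, world axes, zero at the start; "torque": the same for the moment, N m; "finger_gap": finger opening in m.
Only numpy, scipy, OpenCV 4.12 (cv2) and the standard library are available. Lean on these libraries where they do the work, as an engineer would, in place of code of your own. Each camera call takes 0.05 s, during which the arm holds its last target. There are 200 camera calls.

## Working session

There is one attempt and no reset: what is moved stays moved. The work goes in short steps, Python scripts to look and compute and a tool call to move; the robot and the scene stay as the last step left them, time stands still between calls to the robot, and variables do not carry over. Pictures are saved under pics/ and viewed, on a budget of 10 in all, crops included, one or two more only if the job needs it, and the job is handed in when it is done.

Besides the shell and the picture viewer there is one more tool, called after "Call:" as name(argument=value, ...) on one line, values as JSON. send_rows: Moves the arm, as the interface text tells. Its arguments: {"type":"object","properties":{"series":{"type":"array"},"grip_force":{"type":"number"}},"required":["series"]}

```bash
mkdir -p pics; cat > h.py <<'E'
import numpy as np, cv2
from workcell import arm, viewer, order, spot_in, tip_of
np.set_printoptions(precision=4,suppress=True)
def cloud(name):
    p,d=viewer.camera(name); c=viewer.get_calibration(name); K=np.array(c["K"]);T=np.array(c["world_from_camera"])
    v,u=np.mgrid[:384,:512]
    P=np.stack([(u-K[0,2])/K[0,0]*d,(v-K[1,2])/K[1,1]*d,d],-1)
    W=P@T[:3,:3].T+T[:3,3]; W[d==0]=np.nan
    return p,d,W
E
python3 - <<'E'
from h import *
ims=[]
for n in ("side","top"):
    p,d,W=cloud(n); ims.append(p); np.savez(n+"0.npz",p=p,W=W)
    print(n,np.array(viewer.get_calibration(n)["world_from_camera"]))
    for q in ("wing_key","knob_key","wing_handle","key_stand","valve_block","valve_axis","specimen_cup_2"):
        for f in (spot_in,tip_of):
            try: r=f(q,n)
            except Exception as e: print(q,f,e); continue
            print(q,f.__name__,[(np.round(x["location"],1).tolist(),round(x["confidence"],2),W[int(x["location"][1]),int(x["location"][0])].round(3).tolist()) for x in r[:4]])
cv2.imwrite("pics/a_side.png",ims[0]);cv2.imwrite("pics/a_top.png",ims[1])
o=arm.get_obs();print(o)
E
```

```text
side [[-0.9268 -0.1878  0.3253  0.2041]
 [-0.3756  0.4563 -0.8067  0.9078]
 [ 0.0031 -0.8698 -0.4934  0.5992]
 [ 0.      0.      0.      1.    ]]
wing_key call [([260.2, 227.5], 0.81, [0.47, 0.24, 0.101]), ([282.3, 182.4], 0.45, [0.533, -0.089, 0.033]), ([265.8, 159.3], 0.37, [0.631, -0.203, 0.041]), ([281.2, 194.0], 0.26, [0.514, -0.028, 0.029])]
wing_key call [([260.3, 251.4], 0.56, [0.468, 0.244, 0.039])]
knob_key call [([281.0, 215.3], 0.64, [0.447, 0.17, 0.095])]
knob_key call [([280.7, 237.9], 0.69, [0.444, 0.179, 0.04])]
wing_handle call [([260.5, 231.8], 0.83, [0.471, 0.239, 0.089])]
wing_handle call [([257.3, 230.5], 0.55, [0.471, 0.254, 0.102])]
key_stand call [([266.2, 248.2], 0.94, [0.46, 0.228, 0.038]), ([270.9, 158.0], 0.33, [0.614, -0.203, 0.048])]
key_stand call [([268.1, 249.3], 0.58, [0.454, 0.232, 0.04]), ([262.7, 229.0], 0.23, [0.469, 0.231, 0.09])]
valve_block call [([214.6, 325.2], 0.93, [0.465, 0.47, 0.039]), ([281.8, 193.9], 0.88, [0.514, -0.028, 0.033]), ([269.1, 159.0], 0.61, [0.616, -0.2, 0.045])]
valve_block call [([280.4, 194.3], 0.65, [0.517, -0.027, 0.0
[... 1815 characters left out ...]
cimen_cup_2 call [([352.8, 174.8], 0.71, [0.622, -0.202, 0.057]), ([353.9, 229.9], 0.64, [0.464, -0.205, 0.053])]
{'clock': 1.5, 'qpos': array([ 1.1098,  0.5214, -0.0363,  1.5995,  0.0212,  1.0211, -0.1128]), 'joint_vel': array([-0.001 ,  0.0013, -0.001 ,  0.0003,  0.    , -0.    ,  0.0002]), 'joint_efforts': array([ -0.0004, -92.6842,   1.9784, -37.025 ,   0.0181,   0.0019,
         0.    ]), 'tcp_pos': array([ 0.2381, -0.5779,  0.2313]), 'orientation': array([[ 0.9246,  0.3809,  0.    ],
       [ 0.3809, -0.9246,  0.    ],
       [ 0.    , -0.    , -1.    ]]), 'wrist_force': array([ 0.031 ,  0.3401, -0.8981]), 'torque': array([ 0.0034,  0.0153, -0.0287]), 'finger_gap': 0.08541326537600348}
```

View pics/a_top.png

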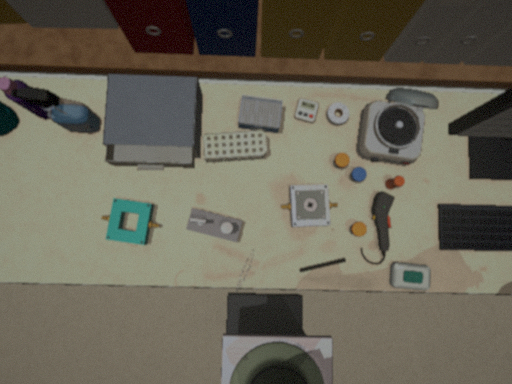

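View pics/a_side.png

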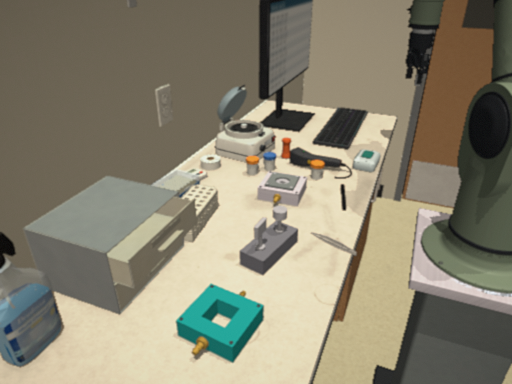

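The top picture shows the aluminium valve block at (311,206), with the turquoise look-alike at (128,221). The wing key is at about (202,219) and the round-knob key at (229,228). I choose the wing at (202,219) and the grey block at (311,206). Next I measure both and check one close crop.

```bash
cat > m.py <<'E'
from h import *
def rect(pts):
    c,s,a=cv2.minAreaRect((pts[:,:2]*1000).astype(np.float32)); return np.round(c,1),np.round(s,1),round(a,1)
for n in ("top","side"):
    z=np.load(n+"0.npz");W=z["W"]
    def sel(c,r,lo,hi):
        m=(np.hypot(W[...,0]-c[0],W[...,1]-c[1])<r)&(W[...,2]>lo)&(W[...,2]<hi); return W[m]
    print(n)
    for nm,c,r,lo,hi in (("wing",(.47,.235),.035,.085,.13),("knob",(.452,.155),.03,.08,.12),("stand",(.465,.195),.1,.03,.05),("block",(.52,-.08),.09,.032,.06),("bezel",(.52,-.08),.09,.0435,.06)):
        P=sel(c,r,lo,hi)
        if len(P)>4: print(nm,len(P),P.mean(0),np.median(P[:,2]),P[:,2].max(),rect(P))
p=np.load("top0.npz")["p"]; q=np.load("side0.npz")["p"]
a=cv2.resize(p[195:255,175:255],(400,300),interpolation=cv2.INTER_CUBIC)
b=cv2.resize(p[176:236,271:351],(400,300),interpolation=cv2.INTER_CUBIC)
c=cv2.resize(q[200:275,230:330],(400,300),interpolation=cv2.INTER_CUBIC)
d=cv2.resize(q[165:210,250:310],(400,300),interpolation=cv2.INTER_CUBIC)
im=np.vstack([np.hstack([a,b]),np.hstack([c,d])]); im=np.clip(im*1.5,0,255).astype(np.uint8)
cv2.imwrite("pics/crop.png",im)
E
python3 m.py
```

```text
top
wing 66 [0.4759 0.2306 0.1081] 0.1087067739078077 0.11275913022588546 (array([476.1, 231.3]), array([43.1,  9.8]), 84.0)
knob 122 [0.4581 0.1537 0.1014] 0.10163767757043385 0.10571741108455779 (array([458.6, 153.5]), array([32.4, 29.9]), 1.8)
stand 974 [0.4675 0.1944 0.0399] 0.039838797112148994 0.04895566600989043 (array([467.6, 193.1]), array([150.1,  63.9]), 77.1)
block 1542 [ 0.5315 -0.0827  0.0421] 0.04178867967934108 0.051110156822337105 (array([532.6, -84.3]), array([120.3, 111.9]), 3.5)
bezel 580 [ 0.5319 -0.0836  0.0461] 0.04585303482037062 0.051110156822337105 (array([531.9, -85.1]), array([113.2,  98.1]), 1.0)
side
wing 152 [0.4719 0.2387 0.1   ] 0.10105947533255477 0.11105593283584353 (array([473.3, 235.3]), array([45.4, 10.3]), 85.9)
knob 192 [0.454  0.1623 0.0946] 0.09807041778221126 0.10338192674392888 (array([455.8, 157.5]), array([33.8, 33.3]), 3.7)
stand 1160 [0.4626 0.2056 0.0385] 0.03853633304841142 0.04966523950702417 (array([465. , 194.9]), array([152.8,  67.1]), 76.9)
block 819 [ 0.5265 -0.071   0.0405] 0.03973839271814361 0.04748317790582235 (array([529.6, -81.3]), array([120.2, 115.1]), 3.7)
bezel 247 [ 0.5293 -0.0777  0.0447] 0.04464065753415547 0.04748317790582235 (array([530.7, -80.1]), array([84.5, 88.6]), 3.7)
```

View pics/crop.png

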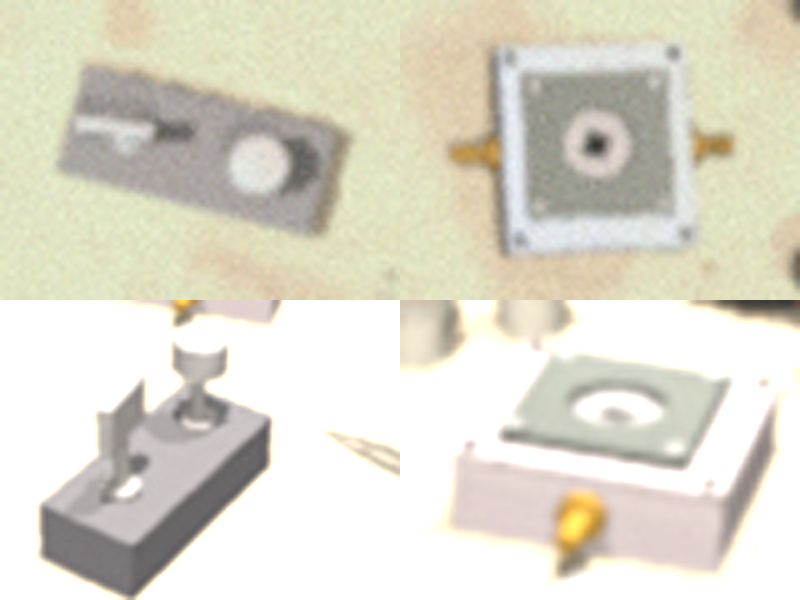

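The crop confirms the thin flat wing (upper left) and the round knob to its right. The block shows the bezel ring with the dark square hole centred near (310,205). I average frames to get the opening's centre and the hole's angle.

```bash
cat > n.py <<'E'
from h import *
from scipy.optimize import minimize
def proj(P,n):
    c=viewer.get_calibration(n);T=np.linalg.inv(np.array(c["world_from_camera"]));q=P@T[:3,:3].T+T[:3,3];K=np.array(c["K"]);q=q@K.T;return q[:,:2]/q[:,2:]
def unproj(uv,z,n):
    c=viewer.get_calibration(n);T=np.array(c["world_from_camera"]);K=np.array(c["K"])
    r=T[:3,:3]@np.linalg.solve(K,[uv[0],uv[1],1]);t=(z-T[2,3])/r[2];return T[:3,3]+t*r
F={}
for n in("top","side"):
    F[n]=np.mean([viewer.camera(n)[0].astype(float) for _ in range(10)],0)
np.savez("avg.npz",**F)
# rectify: sample 70x70mm patch at z=0.046 / .040, block frame yaw 3.5deg, 0.25mm/px
c0=np.array([.531,-.083]);a=np.radians(3.6);R=np.array([[np.cos(a),-np.sin(a)],[np.sin(a),np.cos(a)]])
s=np.arange(-70,70.1,.4);X,Y=np.meshgrid(s,s)
out=[]
for n in("top","side"):
  for z in(.046,.040):
    xy=np.stack([X,Y],-1).reshape(-1,2)/1000@R.T+c0
    uv=proj(np.c_[xy,np.full(len(xy),z)],n).astype(np.float32).reshape(X.shape+(2,))
    im=cv2.remap(F[n].astype(np.float32),uv[...,0],uv[...,1],cv2.INTER_CUBIC)
    np.save(f"rect_{n}_{int(z*1000)}.npy",im)
    # image: right=+y, up=+x  -> transpose
    v=np.clip(im.transpose(1,0,2)[::-1,::-1]*1.5,0,255).astype(np.uint8)
    out.append(cv2.resize(v,(300,300)))
cv2.imwrite("pics/rect.png",np.vstack([np.hstack(out[:2]),np.hstack(out[2:])]))
print(arm.get_obs()["clock"])
E
python3 n.py
```

```text
2.5
```

View pics/rect.png

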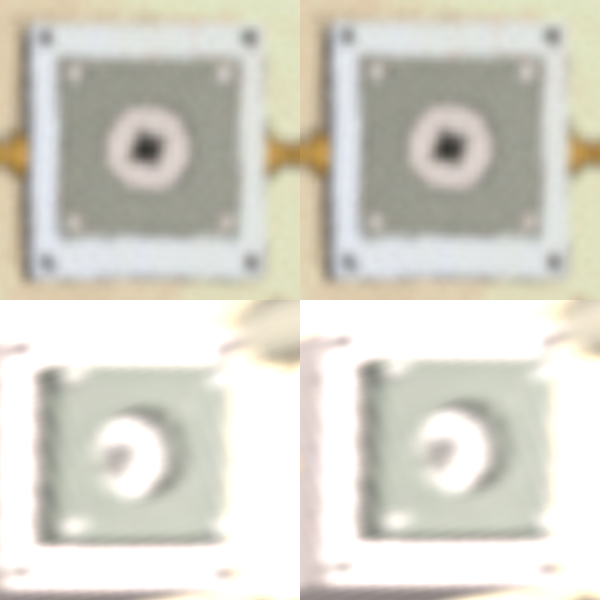

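The rectified top views show the opening's ring and a dark square hole turned slightly. I fit both.

```bash
cat > f.py <<'E'
from h import *
from scipy.optimize import least_squares
from scipy.ndimage import gaussian_filter
s=np.arange(-70,70.1,.4);X,Y=np.meshgrid(s,s)
g=lambda d,w:1/(1+np.exp(-d/w))
im0=np.load("rect_top_46.npy").mean(2); im1=np.load("rect_top_40.npy").mean(2)
# bezel square + opening circle (z=46)
def m0(p):
    cx,cy,th,rx,ry,w,a,b,e=p[:9]
    c,sn=np.cos(th),np.sin(th)
    u=(X-cx)*c+(Y-cy)*sn; v=-(X-cx)*sn+(Y-cy)*c
    bez=g(42-np.abs(u),w)*g(42-np.abs(v),w)
    circ=g(20.5-np.hypot(X-rx,Y-ry),w)
    return a+(b-a)*bez+(e-b)*circ
M=(np.maximum(abs(X),abs(Y))<50)&(np.hypot(X,Y)>13)
r=least_squares(lambda p:(m0(p)-im0)[M],[0,0,0,0,0,1,150,90,140],loss="soft_l1",f_scale=10)
print("bezel c,th, circle",r.x)
N=np.hypot(X-r.x[3],Y-r.x[4])<14
best=[]
for t0 in np.arange(-.7,.75,.2):
    def m1(p):
        cx,cy,th,w,a,b=p;c,sn=np.cos(th),np.sin(th)
        u=(X-cx)*c+(Y-cy)*sn; v=-(X-cx)*sn+(Y-cy)*c
        k=((abs(u)<6.75)&(abs(v)<6.75)).astype(float)
        k=g(6.75-abs(u),.15)*g(6.75-abs(v),.15)
        return a+(b-a)*gaussian_filter(k,abs(w)/.4)
    q=least_squares(lambda p:(m1(p)-im1)[N],[r.x[3],r.x[4],t0,1.5,150,30],diff_step=1e-3)
    best.append((q.cost,*q.x))
for b in sorted(best)[:4]: print(np.array(b))
# wing key ridge and block to world
a=np.radians(3.6);R=np.array([[np.cos(a),-np.sin(a)],[np.sin(a),np.cos(a)]])
print("world circle",R@r.x[3:5]+[531,-83],"hole",R@np.array(sorted(best)[0][1:3])+[531,-83],"bezel",R@r.x[:2]+[531,-83])
E
python3 f.py
```

```text
bezel c,th, circle [  1.0335   0.57    -0.0019   0.567    0.9792   1.4371 151.1383 100.2832
 134.3532]
[19410.4711     1.0034     0.2739    -0.3081     2.805    143.1423
    42.7073]
[19410.4717     1.0034     0.2739    -0.3081     2.8049   143.1415
    42.7093]
[19410.4722     1.0034     0.2739    -0.3081     2.8048   143.141
    42.7106]
[19410.4723     1.0034     0.2739    -0.3081     2.8048   143.1409
    42.7111]
world circle [531.5044 -81.9871] hole [531.9842 -82.6636] bezel [531.9957 -82.3663]
```

```bash
cat > w.py <<'E'
from h import *
from scipy.optimize import least_squares
from scipy.ndimage import gaussian_filter
F=np.load("avg.npz")["top"]
c=viewer.get_calibration("top");Ti=np.linalg.inv(np.array(c["world_from_camera"]));K=np.array(c["K"])
s=np.arange(-36,36.1,.5);X,Y=np.meshgrid(s,s);g=lambda d:1/(1+np.exp(-d/.2))
P=np.c_[X.ravel()/1000+.476,Y.ravel()/1000+.232,np.full(X.size,.110)]
q=(P@Ti[:3,:3].T+Ti[:3,3])@K.T;uv=(q[:,:2]/q[:,2:]).astype(np.float32).reshape(X.shape+(2,))
im=cv2.remap(F.mean(2).astype(np.float32),uv[...,0],uv[...,1],cv2.INTER_CUBIC)
def m(p):
    cx,cy,th,w,a,b=p;cc,sn=np.cos(th),np.sin(th);u=(X-cx)*cc+(Y-cy)*sn;v=-(X-cx)*sn+(Y-cy)*cc
    return a+(b-a)*gaussian_filter(g(5-abs(u))*g(22-abs(v)),abs(w)/.5)
N=(abs(X)<16)&(abs(Y)<28)
for t in(-.2,0.):
    r=least_squares(lambda p:(m(p)-im)[N],[0,0,t,2,100,150],loss="soft_l1",f_scale=8,diff_step=1e-3);print(r.cost,r.x,476+r.x[0],232+r.x[1],np.degrees(r.x[2]))
# stand from top depth -> bore
W=np.load("top0.npz")["W"]
E
python3 w.py
```

```text
254192.94816677918 [ -1.5321   4.9837  -0.1767  -2.5731 104.8647 144.4499] 474.467933005467 236.9837029512027 -10.124419570228453
254192.9478252647 [ -1.532    4.9837  -0.1767   2.5732 104.8648 144.4495] 474.46800810284145 236.9836794334737 -10.12418588370648
```

Call:
send_rows(series=[[[40,-10,0],[0,0,-0.18],0],[[40,-10,0],[0,0,-0.18],0],[[30,-30,0],[0,0,-0.18],0],[[0,0,0],[0,0,-0.18],0],[[0,0,0],[0,0,-0.18],0],[[0,0,0],[0,0,-0.18],0]], grip_force=60)

```text
clock: 3.25
tcp_pos: [0.301, -0.481, 0.2314]
orientation: [[0.094, 0.996, 0.0], [0.996, -0.094, -0.0], [-0.0, 0.0, -1.0]]
wrist_force: [0.2, 0.2, -0.1]
finger_gap: 0.0852
```

Call:
send_rows(series=[[[40,30,0],[0,0,0],0],[[40,40,0],[0,0,0],0],[[40,30,0],[0,0,0],0],[[40,6,0],[0,0,0],0],[[40,0,0],[0,0,0],0],[[40,0,0],[0,0,0],0],[[40,0,0],[0,0,0],0],[[40,0,0],[0,0,0],0],[[40,0,0],[0,0,0],0],[[40,0,0],[0,0,0],0],[[40,0,0],[0,0,0],0],[[40,0,0],[0,0,0],0],[[40,0,0],[0,0,0],0],[[40,0,0],[0,0,0],0],[[40,0,0],[0,0,0],0],[[40,0,0],[0,0,0],0],[[0,0,0],[0,0,0],0]])

```text
clock: 5.38
tcp_pos: [0.4702, 0.1482, 0.2314]
orientation: [[0.096, 0.995, 0.0], [0.995, -0.096, 0.001], [0.001, 0.0, -1.0]]
wrist_force: [-1.2, -1.1, 0.1]
finger_gap: 0.0855
```

```bash
python3 - <<'E'
from h import *
from workcell import arm
for n,lo in(("side",.08),("top",.085)):
    A=[]
    for i in range(5):
        p,d,W=cloud(n); m=(np.hypot(W[...,0]-.475,W[...,1]-.233)<.035)&(W[...,2]>lo)&(W[...,2]<.118); P=W[m]
        if len(P)<20: continue
        c,s,a=cv2.minAreaRect((P[:,:2]*1000).astype(np.float32)); A.append([*c,*s,a,*(P.mean(0)*1000),len(P)])
    print(n,np.median(A,0) if A else None)
o=arm.get_obs();print(o["tcp_pos"],o["qpos"],o["clock"])
E
```

```text
side [473.1007 234.759   44.0767   9.8176  85.479  471.7947 239.2465  97.8973
 174.    ]
top None
[0.4704 0.1448 0.2313] [ 0.0334  0.3553 -0.5708  1.92    0.2364  0.9325 -0.7518] 5.875
```

Call:
send_rows(series=[[[44,-2,0],[0,0,0],0],[[44,-2.3,0],[0,0,0],0],[[0,0,30],[0,0,0],0],[[0,0,40],[0,0,0],0],[[0,0,40],[0,0,0],0],[[0,0,25],[0,0,0],0],[[0,0,10],[0,0,0],0],[[0,0,10],[0,0,0],0],[[0,0,0],[0,0,0],0],[[0,0,0],[0,0,0],0]])

```text
clock: 7.12
tcp_pos: [0.4752, 0.2334, 0.077]
orientation: [[0.1, 0.995, 0.001], [0.995, -0.1, 0.0], [0.0, 0.001, -1.0]]
wrist_force: [-0.3, -0.1, -0.2]
finger_gap: 0.0857
```

```bash
python3 - <<'E'
from h import *
o=arm.get_obs();print(o["tcp_pos"],o["orientation"],o["wrist_force"],o["torque"],o["clock"])
p=viewer.camera("side")[0]; q=viewer.camera("top")[0]
a=cv2.resize(p[170:270,200:330],(520,400),interpolation=cv2.INTER_CUBIC)
cv2.imwrite("pics/grasp.png",a)
E
```

```text
[0.4752 0.2334 0.077 ] [[ 0.1     0.995   0.0009]
 [ 0.995  -0.1     0.0004]
 [ 0.0005  0.0009 -1.    ]] [-0.3283 -0.0597 -0.1953] [ 0.0227 -0.0252  0.0122] 7.125
```

View pics/grasp.png

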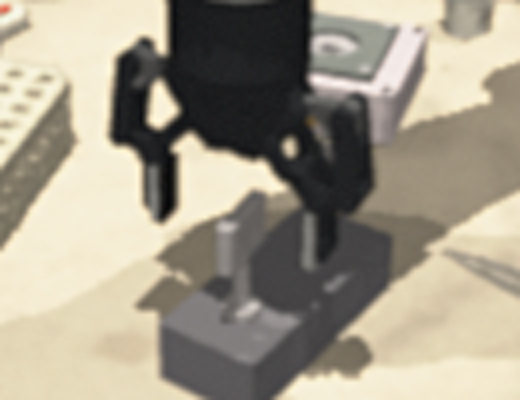

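The wing (240,235) stands midway between the pads (160 and 320). I close gently, then firm the grip.

Call:
send_rows(series=[[[0,0,0],[0,0,0],100],[[0,0,0],[0,0,0],150],[[0,0,0],[0,0,0],180],[[0,0,0],[0,0,0],200],[[0,0,0],[0,0,0],215],[[0,0,0],[0,0,0],255],[[0,0,0],[0,0,0],255],[[0,0,0],[0,0,0],255]], grip_force=25)

```text
clock: 8.22
tcp_pos: [0.4749, 0.2332, 0.0763]
orientation: [[0.1, 0.995, -0.0], [0.995, -0.1, 0.0], [0.0, -0.0, -1.0]]
wrist_force: [-0.6, -0.2, 0.1]
finger_gap: 0.0094
```

Call:
send_rows(series=[[[0,0,0],[0,0,0],255],[[0,0,0],[0,0,0],255]], grip_force=60)

```text
clock: 8.48
tcp_pos: [0.4749, 0.2333, 0.0764]
orientation: [[0.1, 0.995, 0.0], [0.995, -0.1, 0.0], [0.0, 0.0, -1.0]]
wrist_force: [-0.8, 0.1, 1.4]
finger_gap: 0.0089
```

```bash
cat > s.py <<'E'
from h import *
o=arm.get_obs();print(o["tcp_pos"]*1000,"phi",np.degrees(np.arctan2(o["orientation"][1,0],o["orientation"][0,0])).round(2),"z",o["orientation"][:,2],o["wrist_force"],o["torque"],o["clock"],o["finger_gap"],o["qpos"])
E
python3 s.py
```

```text
[474.8756 233.251   76.3507] phi 84.27 z [ 0.0001  0.0001 -1.    ] [-0.8143  0.1009  1.3587] [-0.0767  0.1287  0.0451] 8.475 0.008885235207767107 [-0.2247  0.6339 -0.4695  1.954   0.4536  0.6581 -1.0809]
```

Call:
send_rows(series=[[[0,0,-10],[0,0,0],255],[[0,0,-20],[0,0,0],255],[[0,0,-30],[0,0,0],255],[[0,0,-20],[0,0,0],255],[[-20,5,0],[0,0,0],255],[[-38,11,0],[0,0,0],255],[[-38,11,0],[0,0,0],255],[[-38,11,0],[0,0,0],255],[[-38,11,0],[0,0,0],255],[[-38,11,0],[0,0,0],255],[[-38,11,0],[0,0,0],255],[[-38,11,0],[0,0,0],255],[[-20.9,4.6,0],[0,0,0.146],255],[[0,0,0],[0,0,0],255],[[0,0,0],[0,0,0],255]])

```text
clock: 10.35
tcp_pos: [0.5303, -0.08, 0.1567]
orientation: [[0.241, 0.97, 0.0], [0.97, -0.241, 0.0], [0.0, 0.0, -1.0]]
wrist_force: [0.1, -0.7, -0.8]
finger_gap: 0.0092
```

```bash
python3 s.py; python3 - <<'E'
from h import *
p=viewer.camera("side")[0]
a=cv2.resize(p[130:215,230:330],(600,510),interpolation=cv2.INTER_CUBIC)
cv2.imwrite("pics/hov.png",np.clip(a*1.2,0,255).astype(np.uint8))
E
```

```text
[530.3459 -80.0098 156.6647] phi 76.04 z [ 0.0002  0.0003 -1.    ] [ 0.1368 -0.6864 -0.8465] [ 0.0559 -0.0268 -0.0007] 10.35 0.009168900075323684 [ 0.3882  0.5131 -0.4714  1.8873  0.3113  0.8134 -0.4908]
```

View pics/hov.png

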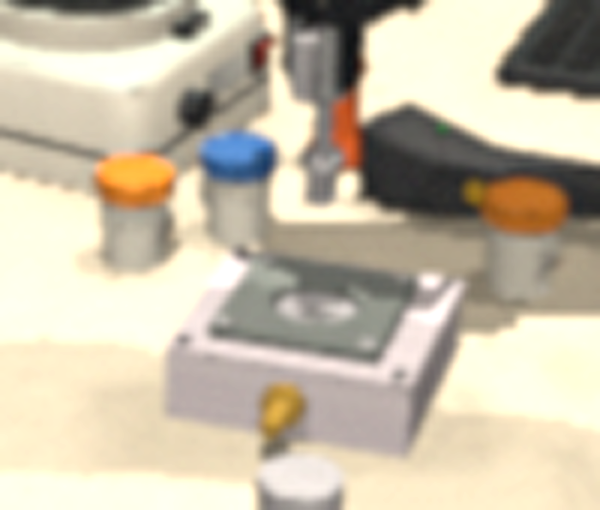

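The tip shows at (320,195) of the crop and the opening at (315,305), so it is roughly above. I lower it to just over the bezel and measure the offset in the image.

Call:
send_rows(series=[[[0,0,20],[0,0,0],255],[[0,0,18],[0,0,0],255],[[0,0,9],[0,0,0],255],[[0,0,0],[0,0,0],255],[[0,0,0],[0,0,0],255]])

```text
clock: 11.02
tcp_pos: [0.5307, -0.0807, 0.1097]
orientation: [[0.243, 0.97, 0.001], [0.97, -0.243, 0.0], [0.0, 0.001, -1.0]]
wrist_force: [-0.2, -0.4, -2.3]
finger_gap: 0.009
```

```bash
python3 s.py; python3 - <<'E'
from h import *
p=np.mean([viewer.camera("side")[0].astype(float) for _ in range(8)],0)
b=np.load("avg.npz")["side"]
np.save("side_low.npy",p)
u0,v0,w,h,S=255,165,50,40,12
def crop(x): return np.clip(cv2.resize(x[v0:v0+h,u0:u0+w].astype(np.float32),(0,0),fx=8,fy=8*1.0,interpolation=cv2.INTER_CUBIC)*1.15,0,255).astype(np.uint8)
A=crop(p);B=crop(b)
for i in range(0,w,10):
    for X in(A,B): cv2.putText(X,str(u0+i),(i*8,10),0,.35,(0,0,255)); cv2.line(X,(i*8+4,12),(i*8+4,320),(0,0,255),1)
cv2.imwrite("pics/low.png",np.hstack([A,B]))
E
```

```text
[530.654  -80.6944 109.7131] phi 75.91 z [ 0.0005  0.     -1.    ] [-0.2402 -0.42   -2.3074] [-0.0519  0.0058  0.0234] 11.025 0.00899153101739909 [ 0.3613  0.5812 -0.4377  1.9194  0.3616  0.7178 -0.5347]
```

View pics/low.png

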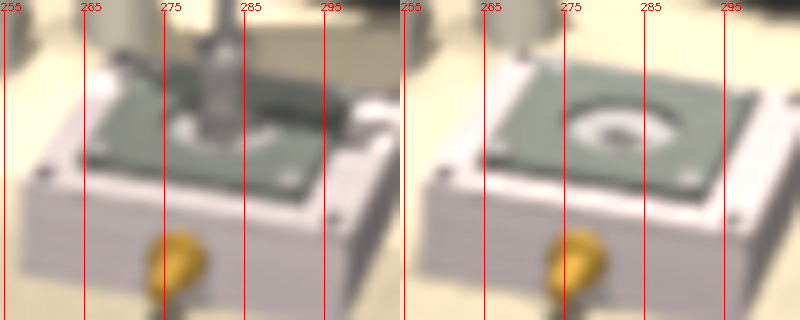

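```bash
python3 - <<'E'
from h import *
c=viewer.get_calibration("side");Ti=np.linalg.inv(np.array(c["world_from_camera"]));K=np.array(c["K"])
def pr(P):
    q=(np.atleast_2d(P)@Ti[:3,:3].T+Ti[:3,3])@K.T; return q[:,:2]/q[:,2:]
print("f",K[0,0])
for z in(.053,.073,.079,.111):print("key",z,pr([.5307,-.0807,z]))
print("hole",pr([.532,-.0825,.04]),pr([.5304,-.0808,.04]))
p,d,W=cloud("side")
print("rows at col 282/283 : row,z,y")
for r in range(158,190): print(r,(W[r,280:286]*1000).round(0)[:,[0,1,2]].tolist()[1:5])
E
```

```text
f 404.1041469845806
key 0.053 [[281.8832 177.4712]]
key 0.073 [[282.1001 171.3192]]
key 0.079 [[282.1658 169.4532]]
key 0.111 [[282.5224 159.3382]]
hole [[281.527  181.0644]] [[281.8527 181.4183]]
rows at col 282/283 : row,z,y
158 [[529.0, -62.0, 123.0], [528.0, -68.0, 121.0], [525.0, -67.0, 122.0], [522.0, -67.0, 123.0]]
159 [[531.0, -67.0, 118.0], [528.0, -66.0, 119.0], [524.0, -64.0, 121.0], [522.0, -69.0, 119.0]]
160 [[529.0, -63.0, 117.0], [528.0, -68.0, 115.0], [525.0, -69.0, 115.0], [522.0, -68.0, 116.0]]
161 [[530.0, -65.0, 113.0], [527.0, -64.0, 114.0], [525.0, -67.0, 113.0], [522.0, -67.0, 113.0]]
162 [[605.0, -288.0, -3.0], [530.0, -76.0, 105.0], [524.0, -66.0, 110.0], [522.0, -69.0, 109.0]]
163 [[602.0, -280.0, -2.0], [531.0, -78.0, 100.0], [528.0, -77.0, 102.0], [525.0, -79.0, 101.0]]
164 [[599.0, -273.0, -2.0], [530.0, -76.0, 98.0], [527.0, -75.0, 100.0], [525.0, -78.0, 99.0]]
165 [[533.0, -76.0, 95.0], [531.0, -78.0, 95.0], [528.0, -77.0, 95.0], [526.0, -81.0, 94.0]]
166 [[533.0, -77.0, 91.0], [530.0, -75.0, 93.0], [527.0, -75.0, 93.0], [525.0, -79.0, 92.0]]
167 [[534.
[... 1430 characters left out ...]
3.0], [528.0, -84.0, 37.0], [525.0, -85.0, 37.0]]
183 [[531.0, -74.0, 38.0], [533.0, -90.0, 29.0], [529.0, -89.0, 31.0], [521.0, -74.0, 40.0]]
184 [[525.0, -59.0, 44.0], [522.0, -57.0, 45.0], [520.0, -59.0, 45.0], [517.0, -62.0, 44.0]]
185 [[524.0, -54.0, 43.0], [521.0, -56.0, 42.0], [518.0, -53.0, 45.0], [515.0, -54.0, 45.0]]
186 [[521.0, -45.0, 45.0], [519.0, -49.0, 44.0], [515.0, -46.0, 46.0], [514.0, -51.0, 43.0]]
187 [[519.0, -40.0, 45.0], [516.0, -41.0, 45.0], [514.0, -43.0, 44.0], [511.0, -44.0, 44.0]]
188 [[519.0, -41.0, 41.0], [515.0, -37.0, 44.0], [513.0, -41.0, 42.0], [511.0, -43.0, 42.0]]
189 [[519.0, -41.0, 38.0], [516.0, -40.0, 39.0], [514.0, -45.0, 37.0], [511.0, -44.0, 38.0]]
```

Tip and hole agree in both cameras within about 1 mm. I lower the key to the face.

Call:
send_rows(series=[[[0,0,5],[0,0,0],255],[[0,0,4],[0,0,0],255],[[0,0,2.5],[0,0,0],255],[[0,0,0],[0,0,0],255],[[0,0,0],[0,0,0],255]])

```text
clock: 12.1
tcp_pos: [0.5304, -0.0808, 0.0979]
orientation: [[0.243, 0.97, 0.0], [0.97, -0.243, 0.0], [0.0, 0.0, -1.0]]
wrist_force: [0.5, -0.3, -1.6]
finger_gap: 0.0095
```

Call:
send_rows(series=[[[0,0,1.5],[0,0,0],255],[[0,0,1.5],[0,0,0],255],[[0,0,1.5],[0,0,0],255],[[0,0,0],[0,0,0],255]])

```text
clock: 12.6
tcp_pos: [0.5305, -0.0808, 0.0933]
orientation: [[0.244, 0.97, 0.0], [0.97, -0.244, -0.0], [0.0, 0.0, -1.0]]
wrist_force: [0.3, -0.1, 3.1]
finger_gap: 0.009
```

```bash
python3 s.py
```

```text
[530.4959 -80.7729  93.3339] phi 75.91 z [ 0.0002 -0.     -1.    ] [ 0.2821 -0.0847  3.06  ] [-0.032   0.0029  0.0059] 12.6 0.009049744612220951 [ 0.3508  0.606  -0.4241  1.9287  0.3795  0.6852 -0.5501]
```

Call:
send_rows(series=[[[-0.35,0.47,0],[0,0,0],255],[[-0.35,0.47,0],[0,0,0],255],[[0,0,0],[0,0,0],255]])

```text
clock: 12.98
tcp_pos: [0.531, -0.0818, 0.0931]
orientation: [[0.244, 0.97, -0.0], [0.97, -0.244, -0.0], [-0.0, -0.0, -1.0]]
wrist_force: [1.2, 0.1, -1.4]
finger_gap: 0.0091
```

Call:
send_rows(series=[[[-0.35,0.47,0],[0,0,0],255],[[-0.35,0.47,0],[0,0,0],255],[[0,0,0],[0,0,0],255]])

```text
clock: 13.35
tcp_pos: [0.5318, -0.0827, 0.0933]
orientation: [[0.244, 0.97, -0.0], [0.97, -0.244, -0.0], [-0.0, -0.0, -1.0]]
wrist_force: [0.3, 0.3, -1.3]
finger_gap: 0.0093
```

```bash
python3 s.py
```

```text
[531.8357 -82.6747  93.2535] phi 75.9 z [-0.0001 -0.     -1.    ] [ 0.2809  0.3456 -1.3168] [-0.0524  0.029   0.0101] 13.35 0.00925506023445226 [ 0.3536  0.6082 -0.424   1.9243  0.3794  0.6878 -0.5461]
```

Fz fell back to about its free value, so the tip has dropped in. I lower it in small steps and watch the forces.

Call:
send_rows(series=[[[0,0,1],[0,0,0],255],[[0,0,1],[0,0,0],255],[[0,0,1],[0,0,0],255],[[0,0,0],[0,0,0],255]])

```text
clock: 13.85
tcp_pos: [0.5318, -0.0826, 0.0902]
orientation: [[0.243, 0.97, -0.0], [0.97, -0.243, 0.0], [0.0, -0.0, -1.0]]
wrist_force: [0.4, -0.2, -1.0]
finger_gap: 0.0091
```

```bash
python3 s.py
```

```text
[531.8052 -82.5536  90.2016] phi 75.91 z [-0.0002  0.0001 -1.    ] [ 0.4017 -0.1618 -1.0063] [-0.0277 -0.0228 -0.0117] 13.85 0.009072120597685614 [ 0.3514  0.6129 -0.4214  1.9259  0.3826  0.6817 -0.5489]
```

Call:
send_rows(series=[[[0,0,2],[0,0,0],255],[[0,0,2],[0,0,0],255],[[0,0,2],[0,0,0],255],[[0,0,0],[0,0,0],255]])

```text
clock: 14.35
tcp_pos: [0.5318, -0.0826, 0.0841]
orientation: [[0.244, 0.97, -0.0], [0.97, -0.244, 0.0], [-0.0, -0.0, -1.0]]
wrist_force: [-0.3, 0.5, -1.3]
finger_gap: 0.0092
```

Call:
send_rows(series=[[[0,0,2],[0,0,0],255],[[0,0,2],[0,0,0],255],[[0,0,1.5],[0,0,0],255],[[0,0,0],[0,0,0],255]])

```text
clock: 14.85
tcp_pos: [0.5318, -0.0826, 0.0787]
orientation: [[0.243, 0.97, -0.0], [0.97, -0.243, 0.0], [-0.0, -0.0, -1.0]]
wrist_force: [-0.4, 0.3, -2.0]
finger_gap: 0.0094
```

```bash
python3 s.py
```

```text
[531.7828 -82.5711  78.6756] phi 75.91 z [-0.0002  0.     -1.    ] [-0.3809  0.311  -1.9741] [-0.054   0.0105  0.0085] 14.85 0.009375339574850672 [ 0.3436  0.6308 -0.4112  1.9314  0.3952  0.6589 -0.5597]
```

Call:
send_rows(series=[[[0,0,1],[0,0,0],255],[[0,0,0.8],[0,0,0],255],[[0,0,0.4],[0,0,0],255],[[0,0,0],[0,0,0],255]])

```text
clock: 15.35
tcp_pos: [0.5318, -0.0826, 0.0766]
orientation: [[0.244, 0.97, -0.0], [0.97, -0.244, -0.0], [-0.0, -0.0, -1.0]]
wrist_force: [-0.1, -0.6, -0.4]
finger_gap: 0.0089
```

Call:
send_rows(series=[[[0,0,0.3],[0,0,0],255],[[0,0,0],[0,0,0],255],[[0,0,0],[0,0,0],255]])

```text
clock: 15.72
tcp_pos: [0.5319, -0.0826, 0.0764]
orientation: [[0.244, 0.97, 0.0], [0.97, -0.244, -0.0], [0.0, 0.0, -1.0]]
wrist_force: [-1.5, 0.2, 0.8]
finger_gap: 0.0089
```

```bash
python3 s.py
```

```text
[531.9013 -82.6132  76.365 ] phi 75.9 z [ 0.0001 -0.     -1.    ] [-1.5238  0.1508  0.8029] [ 0.019   0.0757 -0.0061] 15.725 0.008932540990443662 [ 0.3419  0.6344 -0.409   1.9324  0.398   0.654  -0.562 ]
```

Shoulder contact at the expected height (TCP z 76.4). Now I turn clockwise in portions and watch the moment and side force.

Call:
send_rows(series=[[[0,0,0],[0,0,0.06],255],[[0,0,0],[0,0,0.06],255],[[0,0,0],[0,0,0.06],255],[[0,0,0],[0,0,0.06],255],[[0,0,0],[0,0,0],255]])

```text
clock: 16.35
tcp_pos: [0.532, -0.0825, 0.0764]
orientation: [[0.467, 0.884, 0.0], [0.884, -0.467, -0.0], [0.0, 0.0, -1.0]]
wrist_force: [0.2, 0.3, 0.4]
finger_gap: 0.0091
```

```bash
python3 s.py
```

```text
[532.0199 -82.5096  76.3709] phi 62.18 z [ 0.0003 -0.0001 -1.    ] [0.2379 0.2692 0.3807] [ 0.0577 -0.0581  0.0484] 16.35 0.009054657176368972 [ 0.2966  0.6257 -0.3463  1.9348  0.3406  0.6376 -0.7509]
```

Call:
send_rows(series=[[[0,0,0],[0,0,0.06],255],[[0,0,0],[0,0,0.06],255],[[0,0,0],[0,0,0.06],255],[[0,0,0],[0,0,0.06],255],[[0,0,0],[0,0,0],255]])

```text
clock: 16.98
tcp_pos: [0.5322, -0.0827, 0.0764]
orientation: [[0.663, 0.749, 0.001], [0.749, -0.663, -0.0], [0.0, 0.001, -1.0]]
wrist_force: [2.0, -1.0, -1.5]
finger_gap: 0.0092
```

```bash
python3 s.py
```

```text
[532.1855 -82.7197  76.4029] phi 48.49 z [ 0.0007 -0.0002 -1.    ] [ 2.0423 -1.0493 -1.5376] [-0.3212 -0.6269  0.0488] 16.975 0.009218052397909501 [ 0.2511  0.6187 -0.2832  1.937   0.2818  0.6232 -0.9369]
```

Call:
send_rows(series=[[[0,0,0],[0,0,0.06],255],[[0,0,0],[0,0,0.06],255],[[0,0,0],[0,0,0.06],255],[[0,0,0],[0,0,0],255]])

```text
clock: 17.48
tcp_pos: [0.5323, -0.0828, 0.0764]
orientation: [[0.786, 0.619, 0.001], [0.619, -0.786, -0.0], [0.0, 0.001, -1.0]]
wrist_force: [3.4, -2.3, -1.6]
finger_gap: 0.0091
```

```bash
python3 s.py
```

```text
[532.2659 -82.8411  76.4088] phi 38.21 z [ 0.0008 -0.0003 -1.    ] [ 3.4031 -2.3017 -1.5612] [-0.7561 -1.0364  0.0343] 17.475 0.009145900813482193 [ 0.2165  0.6146 -0.2355  1.9388  0.2363  0.6137 -1.0752]
```

Call:
send_rows(series=[[[0.2,0.5,0],[0,0,0],255],[[0,0,0],[0,0,0.05],255],[[0,0,0],[0,0,0.05],255],[[0,0,0],[0,0,0.05],255],[[0,0,0],[0,0,0],255]])

```text
clock: 18.1
tcp_pos: [0.5325, -0.083, 0.0764]
orientation: [[0.87, 0.494, 0.0], [0.494, -0.87, -0.0], [0.0, 0.0, -1.0]]
wrist_force: [2.2, -3.8, 0.6]
finger_gap: 0.0089
```

```bash
python3 s.py
```

```text
[532.4804 -83.0439  76.3804] phi 29.58 z [ 0.0003 -0.0002 -1.    ] [ 2.1986 -3.7889  0.6449] [-0.8979 -0.9034  0.0662] 18.1 0.008904649484122937 [ 0.1876  0.6124 -0.1955  1.9392  0.1972  0.6078 -1.19  ]
```

Call:
send_rows(series=[[[0,0.6,0],[0,0,0],255],[[0,0,0],[0,0,0.04],255],[[0,0,0],[0,0,0.04],255],[[0,0,0],[0,0,0],255]])

```text
clock: 18.6
tcp_pos: [0.5326, -0.0833, 0.0763]
orientation: [[0.907, 0.421, -0.0], [0.421, -0.907, -0.0], [-0.0, 0.0, -1.0]]
wrist_force: [2.7, -1.5, 0.9]
finger_gap: 0.0092
```

```bash
python3 s.py
```

```text
[532.6209 -83.3305  76.3275] phi 24.87 z [-0.     -0.0001 -1.    ] [ 2.6565 -1.4785  0.9104] [-0.4575 -0.544   0.0178] 18.6 0.009163733468919839 [ 0.1722  0.6116 -0.1735  1.9394  0.1754  0.6049 -1.2519]
```

Call:
send_rows(series=[[[0.1,0.3,0],[0,0,0.03],255],[[0,0,0],[0,0,0.03],255],[[0,0,0],[0,0,0],255]])

```text
clock: 18.98
tcp_pos: [0.5328, -0.0835, 0.0763]
orientation: [[0.931, 0.366, -0.0], [0.366, -0.931, 0.0], [-0.0, -0.0, -1.0]]
wrist_force: [1.2, -0.6, 1.7]
finger_gap: 0.0092
```

```bash
python3 s.py
```

```text
[532.7546 -83.5302  76.2788] phi 21.44 z [-0.0002  0.     -1.    ] [ 1.2262 -0.6088  1.6737] [-0.1439 -0.3113 -0.0306] 18.975 0.009190672153759433 [ 0.161   0.6112 -0.1576  1.9394  0.1596  0.6029 -1.2969]
```

Call:
send_rows(series=[[[0,0,0],[0,0,0.03],255],[[0,0,0],[0,0,0],255],[[0,0,0],[0,0,0],255]])

```text
clock: 19.35
tcp_pos: [0.5328, -0.0836, 0.0763]
orientation: [[0.941, 0.338, -0.0], [0.338, -0.941, 0.0], [-0.0, -0.0, -1.0]]
wrist_force: [1.7, -0.6, 1.6]
finger_gap: 0.0093
```

```bash
python3 s.py
```

```text
[532.7543 -83.557   76.2704] phi 19.76 z [-0.0002  0.0001 -1.    ] [ 1.6974 -0.576   1.6097] [-0.0853 -0.2431  0.0715] 19.35 0.009293521163051576 [ 0.1554  0.6109 -0.1499  1.9398  0.1518  0.6018 -1.319 ]
```

Call:
send_rows(series=[[[0,0,0],[0,0,0.03],255],[[0,0,0],[0,0,0],255],[[0,0,0],[0,0,0],255]])

```text
clock: 19.73
tcp_pos: [0.5328, -0.0837, 0.0763]
orientation: [[0.951, 0.31, -0.0], [0.31, -0.951, -0.0], [-0.0, 0.0, -1.0]]
wrist_force: [-0.3, 0.2, 1.4]
finger_gap: 0.0088
```

```bash
python3 s.py
```

```text
[532.8134 -83.6591  76.2833] phi 18.04 z [-0.0001 -0.0001 -1.    ] [-0.253   0.2345  1.3777] [-0.0807 -0.0965  0.0723] 19.725 0.00883786870179152 [ 0.1495  0.6106 -0.1417  1.94    0.1439  0.6006 -1.3418]
```

Call:
send_rows(series=[[[0,0,0],[0,0,0.03],255],[[0,0,0],[0,0,0],255],[[0,0,0],[0,0,0],255]])

```text
clock: 20.1
tcp_pos: [0.5328, -0.0836, 0.0763]
orientation: [[0.96, 0.281, -0.0], [0.281, -0.96, -0.0], [-0.0, 0.0, -1.0]]
wrist_force: [0.0, -0.3, 1.6]
finger_gap: 0.0091
```

```bash
python3 s.py
```

```text
[532.8068 -83.6465  76.2966] phi 16.33 z [-0.0001 -0.0001 -1.    ] [ 0.0215 -0.2715  1.6493] [-0.2474 -0.1236  0.0535] 20.1 0.009122610116803565 [ 0.1436  0.6103 -0.1336  1.9403  0.1359  0.5995 -1.3644]
```

Call:
send_rows(series=[[[0,0,0],[0,0,0.03],255],[[0,0,0],[0,0,0],255],[[0,0,0],[0,0,0],255]])

```text
clock: 20.48
tcp_pos: [0.5328, -0.0837, 0.0763]
orientation: [[0.968, 0.252, -0.0], [0.252, -0.968, -0.0], [-0.0, 0.0, -1.0]]
wrist_force: [-0.1, -2.1, 1.3]
finger_gap: 0.0091
```

```bash
python3 s.py
```

```text
[532.8347 -83.6829  76.3081] phi 14.6 z [-0.     -0.0001 -1.    ] [-0.1159 -2.1181  1.28  ] [-0.4547 -0.1713  0.0495] 20.475 0.009138528169321128 [ 0.1377  0.6101 -0.1256  1.9406  0.1279  0.5985 -1.3872]
```

Call:
send_rows(series=[[[0,0,0],[0,0,0.03],255],[[0,0,0],[0,0,0],255],[[0,0,0],[0,0,0],255]])

```text
clock: 20.85
tcp_pos: [0.5328, -0.0837, 0.0763]
orientation: [[0.975, 0.223, 0.0], [0.223, -0.975, -0.0], [-0.0, 0.0, -1.0]]
wrist_force: [0.6, -2.0, 1.1]
finger_gap: 0.0094
```

```bash
python3 s.py
```

```text
[532.8401 -83.6696  76.3215] phi 12.89 z [ 0.     -0.0001 -1.    ] [ 0.5567 -2.0004  1.0539] [-0.6426 -0.186   0.1994] 20.85 0.009353639861435363 [ 0.1318  0.6098 -0.1175  1.9409  0.1198  0.5974 -1.4098]
```

Call:
send_rows(series=[[[0,0,0],[0,0,0],255]])

```text
clock: 20.98
tcp_pos: [0.5328, -0.0836, 0.0763]
orientation: [[0.975, 0.223, -0.0], [0.223, -0.975, -0.0], [-0.0, 0.0, -1.0]]
wrist_force: [1.1, -2.3, 1.2]
finger_gap: 0.009
```

```bash
python3 s.py; python3 - <<'E'
from h import *
T=[]
for i in range(6): viewer.camera("side"); o=arm.get_obs(); T.append([*o["wrist_force"],o["torque"][2]])
print(np.array(T))
E
```

```text
[532.8289 -83.6499  76.3003] phi 12.88 z [-0. -0. -1.] [ 1.0701 -2.2502  1.2255] [-0.6408 -0.2146  0.2154] 20.975 0.009025772963891714 [ 0.1318  0.6098 -0.1176  1.941   0.1198  0.5974 -1.4098]
[[ 0.1708 -1.6877  0.9052  0.2306]
 [ 0.9291 -3.958   1.3527  0.1826]
 [ 0.1875 -2.262   2.2569  0.2115]
 [ 0.6528 -3.0566  2.1019  0.195 ]
 [ 0.4752 -2.6309  1.8509  0.2276]
 [ 0.026  -2.5934  1.0789  0.2513]]
```

The moment has risen steadily from about 0.05 to 0.21 N m, which is more than the socket's own stiffness, so it is at the stop. I unwind slightly inside the play and open.

Call:
send_rows(series=[[[0,0.3,0],[0,0,-0.02],255],[[0,0,0],[0,0,-0.015],255],[[0,0,0],[0,0,0],255],[[0,0,0],[0,0,0],255]], grip_force=20)

```text
clock: 21.78
tcp_pos: [0.5329, -0.0838, 0.0763]
orientation: [[0.966, 0.257, -0.0], [0.257, -0.966, 0.0], [-0.0, -0.0, -1.0]]
wrist_force: [0.4, -0.3, 1.9]
finger_gap: 0.0093
```

```bash
python3 s.py
```

```text
[532.8579 -83.7597  76.2673] phi 14.88 z [-0.0001  0.0002 -1.    ] [ 0.384  -0.3252  1.8827] [-0.0156 -0.0042  0.0044] 21.775 0.00925813515534564 [ 0.1392  0.6103 -0.1272  1.9404  0.129   0.5988 -1.383 ]
```

Call:
send_rows(series=[[[0,0,0],[0,0,0],200],[[0,0,0],[0,0,0],170],[[0,0,0],[0,0,0],120],[[0,0,0],[0,0,0],60],[[0,0,0],[0,0,0],0],[[0,0,0],[0,0,0],0],[[0,0,0],[0,0,0],0],[[0,0,0],[0,0,0],0]])

```text
clock: 22.78
tcp_pos: [0.5329, -0.0839, 0.0763]
orientation: [[0.966, 0.257, -0.0], [0.257, -0.966, 0.0], [-0.0, -0.0, -1.0]]
wrist_force: [0.2, 0.1, 0.6]
finger_gap: 0.0855
```

Call:
send_rows(series=[[[0,0,-5],[0,0,0],0],[[0,0,-20],[0,0,0],0],[[0,0,-40],[0,0,0],0],[[0,0,-50],[0,0,0],0],[[0,0,-40],[0,0,0],0],[[-40,0,0],[0,0,0],0],[[-40,0,0],[0,0,0],0],[[-40,0,0],[0,0,0],0],[[0,0,0],[0,0,0],0],[[0,0,0],[0,0,0],0]])

```text
clock: 24.02
tcp_pos: [0.4175, -0.1147, 0.2318]
orientation: [[0.966, 0.257, 0.001], [0.257, -0.966, -0.0], [0.001, 0.0, -1.0]]
wrist_force: [0.5, -0.6, -0.5]
finger_gap: 0.0853
```

```bash
python3 s.py; python3 - <<'E'
from h import *
for n in("side","top"):
    p,d,W=cloud(n)
    m=(np.hypot(W[...,0]-.532,W[...,1]+.083)<.03)&(W[...,2]>.07)&(W[...,2]<.13);P=W[m]
    if len(P)>8:
        c,s,a=cv2.minAreaRect((P[:,:2]*1000).astype(np.float32)); print(n,c,s,a,"ztop",np.percentile(P[:,2],[50,95])*1000,len(P))
    if n=="side": A=cv2.resize(p[130:270,220:340],(514,600),interpolation=cv2.INTER_CUBIC)
    else: B=cv2.resize(p[160:250,260:380],(280,210),interpolation=cv2.INTER_CUBIC)
X=np.zeros((600,794,3),np.uint8);X[:,:514]=A;X[:210,514:]=B
cv2.imwrite("pics/end.png",np.clip(X*1.2,0,255).astype(np.uint8))
E
```

```text
[ 417.4565 -114.6906  231.7961] phi 14.88 z [ 0.0011 -0.0001 -1.    ] [ 0.4793 -0.6122 -0.4917] [-0.0011 -0.0243  0.0319] 24.025 0.08527710749119735 [ 0.2632  0.2186 -0.1538  2.0723  0.0441  0.8525 -1.227 ]
side (529.5599975585938, -78.76665496826172) (43.12192153930664, 16.67932891845703) 22.566757202148438 ztop [ 94.4985 107.7745] 178
top (532.8807373046875, -83.08001708984375) (43.264408111572266, 10.347113609313965) 17.46950340270996 ztop [107.5415 112.6707] 90
```

View pics/end.png

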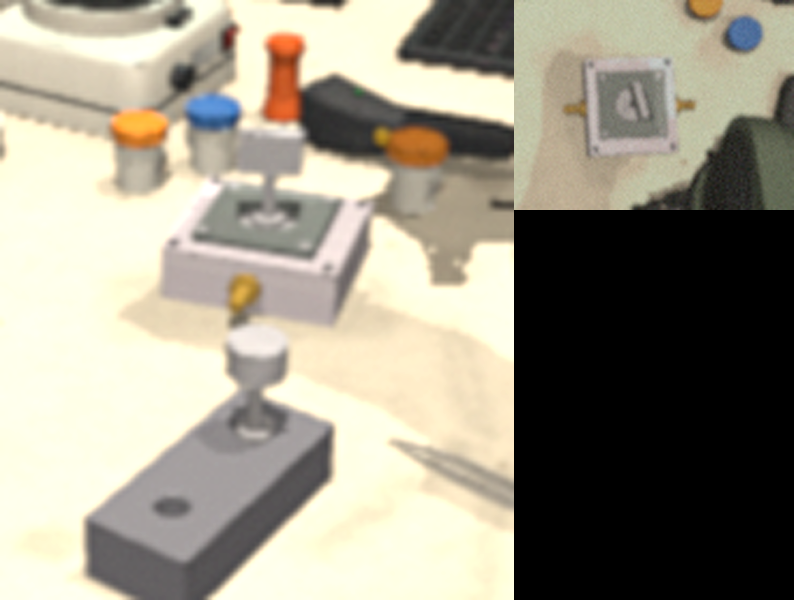

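The key stands upright in the socket at (270,190). Its wing is at about 15–17° and its top at about 110 mm. The knob key, stand and cups are in place and the gripper is clear, so I hand in.

```bash
python3 -c "
from workcell import order
print(order.job_done())"
```

```text
the job is handed in; nothing more can be done
None
```

The valve is shut: the wing key is fully seated in the aluminium block's socket and turned clockwise to its stop. I handed in at about 24 s of the 72 s allowed.

- **Insertion:** I rested the tip on the sprung face with about 4.7 N and slid it about 1–2 mm until it dropped in. I then lowered it until the shoulder touched the face, at the height the stand had predicted.
- **Turn:** I turned it about 63°. The twist rose from about 0.05 N m to a steady 0.21 N m at the stop. The largest side force I read was about 4.4 N, and I eased it off as I went. I then backed off about 2° within the play and let go.
- **Last checks:** The final picture shows the key upright in the socket, with its top at about 110 mm, as it should be when seated. The wing stands 76–79° clockwise of the block, which matches a socket at 1.2 rad plus its play. The knob key, stand and cups show no sign of having moved.
- **Disagreements:** The two cameras differ by 3–4 mm and about 5° on the wing, so the twist reading is my main evidence for the stop. The stop came about 0.06 rad later than the hole-angle fit predicted, within what I'd expect of that fit and the grip's give.

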